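Uncap a light sensor and slide it under the test lamp

TASK

The light sensor has to be checked under the test lamp. Lift the loose dust cap off it by its knob and set the cap down, right way up, in its round holder without dropping it; then push the sensor along the table top, without lifting or tipping it, until its round foot stands inside the ring marked under the lamp. Nothing may knock against the lamp, and the other things on the table stay where they are.

Things in the scene. Friction and masses are not known exactly. Their poses are not given: they have to be found in the camera images.
- sensor: the light sensor, loose, about 0.7 kg, standing on the table in front of the lamp: a round bright metal foot 100 mm in diameter and 36 mm high (too wide to grip), on it a black collar 49 mm in diameter up to 52 mm, and a white dome up to 66 mm. Origin: centre of its underside, z up.
- cap: the loose grey dust cap over the sensor's collar and dome: an inverted cup 60 mm wide, 37 mm high (wall 3 mm, 2.5 mm clearance round the collar), with a knob 22 mm wide, 22 mm high on top (37 to 59 mm above the origin). Its rim rests on the sensor's foot, 36 mm above the table; clear of the dome once lifted 32 mm. Origin: centre of the open lower rim, z up towards the knob.
- cap_holder: the cap's holder, fixed: a square metal plate 100 x 100 x 6 mm with a dark round dish on it; the dish is 84 mm across outside, 76 mm inside, its rim 22 mm and its inner floor 8 mm above the table. Origin: on the table under the centre of the dish.
- lamp: the fixed test lamp: a flat grey head 200 to 234 mm above a thin dark ring marked on the table (inner diameter 126 mm). Origin: centre of the ring on the table; z up, x from the open front to the column. Head: x -90 to 110, y -75 to 75 mm; column x 84 to 106, y -15 to 15 mm; foot plate (12 mm high) x 72 to 118, y -75 to 75 mm. Front (-x) and sides are open.
- brick: bystander: a black mains adapter brick, 105 x 51 x 30 mm, lying on the table. Origin: centre of its underside, long side along its x.
- heat_sink: bystander: a finned metal heat sink, 40 x 48 x 25 mm. Origin: centre of its underside.
- clip: bystander: a small finger clip, 55 x 22 x 23 mm. Origin: centre of its underside, long side along its x.
- pump_a: bystander: a standing light-coloured pump module, 102 x 57 x 125 mm. Origin: centre of its underside, long side along its x.
There are look-alikes about, which are no part of the job. There is more than one size of the cap; the job needs the larger.

How it is judged:
By the outcome, as a careful person would: the job done as asked, in the order asked, and still so for the second after the job is handed in, with the robot touching nothing.
It also fails if it takes over 58 s, if anything falls off the work surface, if the arm or the gripper's body presses on something with over 40 N, if the wrist force passes 120 N, or if a joint passes its speed limit or range.

ROBOT

A 6-joint arm with a two-finger parallel gripper is mounted at the origin on a cart in front of the work surface, level with it; the furniture and walls round the work are solid. World frame = base frame: x ahead of the robot, y to its left, z up, the work surface at z = 0. Lengths are in mm, angles in rad, forces in N, time in s.
With the tool pointing down it reaches from about 225 to 725 mm from the base axis. Payload 3.1 kg.
Tool frame: the origin (TCP) lies at the centre of the arm's flange, where the gripper is bolted on; the fingertips stand robot.nose_length ahead of it and the grasp point (between the pads) lies 155 mm ahead of it (robot.nose_length is the distance from the TCP to the fingertips, in mm); z points along the fingers, y is the direction in which the jaws open and shut (so a half turn about z gives the same grasp; the last joint's range is limited). The gripper opens to 85 mm and grips with 20 to 120 N. Pads are 22 mm wide; open, the fingers measure 114 mm over their backs; the gripper's body (76 mm by 85 mm) begins 54 mm behind the grasp point. The pads swing forward as they close: fully open they stand 13 mm farther back than shut.
Start: joints at [-0.128, 0.048, 0.099, 1.622, 0, 1.443], TCP at [524.993, -0.012, 404.712] pointing down, gripper open.
Joint ranges: [-2.91, 2.91], [-0.99, 1.94], [-1.21, 1.42], [-2.12, 2.29], [-1.49, 1.47], [-3.14, 3.14]. Speed limits (rad/s): [2.79, 2.79, 3.14, 3.14, 3.14, 3.14].

INTERFACE

Orientations are given as [roll, pitch, yaw] about the fixed x, y, z axes, in that order (R = Rz(yaw) Ry(pitch) Rx(roll)).
In Python, from workcell import robot gives the robot as it stands. The module is installed in compiled form; this text tells all that it offers.
- The arm moves only by the tool servo_tool, never from a script. Its argument "series" is a list of rows, each a list of 3 entries, a list of its own where there are three numbers: the shift along the tool's x, y, z scaled (see below), then the turn, a rotation vector about the tool's x, y, z scaled (see below), then the opening, from 0 (shut) to 1 (fully open). A call has 1 to 5 rows; each row is the pose to reach, as a shift and turn from the pose measured when the call began, along the tool's axes at that moment, turning the shorter way round; what a row does not reach only later rows make up. The controller multiplies each number of a shift by 0.2 m and each number of a turn by 2 pi rad. A row lasts 1/8 s, in which the tool goes at most 62.5 mm and 10.7 degrees, less where a joint would pass 70% of its speed; a pose out of reach is approached as far as the arm can. A call with a number of a shift or a turn outside -1 to 1 is refused whole. A call with a gripper value outside its range is refused whole. The fingers move at their own pace and stop on an object; the grip force is fixed at half the most. Time passes only in rows, so rows that repeat a pose let the fingers close. It gives the time, the measured TCP pose, the force and the opening at its end, in the units of the state.
- robot.get_state(): the state, without advancing time (a new reading comes with each control period).
- robot.capture(name): name is "scene" or "side" or "wrist"; returns a dict with "image" (384x512x3 uint8, red, green, blue), "z_map" (384x512 float32, mm along the optical axis (not along the pixel's ray), 0 where there is no reading), "vertical_fov" (degrees; the focal length in pixels is half the picture's height over the tangent of half this angle, whatever the lens; pixels are square), "cx", "cy" (the principal point, pixels), "dist" ([k1, k2, p1, p2, k3] as OpenCV has them; the pictures are not rectified), "xyz" and "orientation" of the camera in the world; the wrist camera has in their place "T_tool_cam" (4x4, takes a point from camera to tool coordinates, whose origin is the TCP and whose axes are the flange's). Camera axes: x right, y up, looking along -z (the intrinsics and any distortion apply to the point x, -y, -z); pixel columns grow to the right and rows downward; lengths in mm; the calibration is good to about 2 mm. A picture is of the moment at which its call begins: read the wrist's pose just before it.
- robot.hand_in(): hands the job in, once; it reports no verdict.
Trained networks look in a picture, given as the dict that the camera call returned (one of the last four; its "shot" number tells which), for a name from the list of things; names that differ only in an ending like _2 or _b are one class to them, and where a whole thing is asked for, a point or a joint stands for the part that bears it (a point fixed in the world has none). Each returns a list of dicts, best first, with "p" (0 to 1); they miss things now and then, are a little off and sometimes report something else, mostly with a low value. They report only what shows in the picture. A call takes as long as a camera call. They do not tell look-alikes from the thing itself.
- robot.cut_out(picture, thing): "pixels" (384x512 bool, what is visible of it) and "xy" ([column, row] in pixels, amid what is visible of it).
The state is a dict: "time_s": time; "joints": joint angles; "qvel": joint speeds; "joint_efforts": joint torques, N m; "position": TCP position; "orientation": TCP orientation; "contact_force": force on the tool from outside, world axes, zero at the start; "torque": the same for the moment, N m; "width": opening from 0.0 (shut) to 1.0 (fully open).
Only numpy, scipy, OpenCV 4.12 (cv2) and the standard library are available. Lean on these libraries where they do the work, as an engineer would, in place of code of your own. Each camera call takes 0.05 s, during which the arm holds its last target.

## Working session

There is one attempt and no reset: what is moved stays moved. The work goes in short steps, Python scripts to look and compute and a tool call to move; the robot and the scene stay as the last step left them, time stands still between calls to the robot, and variables do not carry over. Pictures are saved under pics/ and viewed, and the job is handed in when it is done.

Besides the shell and the picture viewer there is one more tool, called after ">>>" as name(argument=value, ...) on one line, values as JSON. servo_tool: Moves the arm, as the interface text tells. Its arguments: {"type":"object","properties":{"series":{"type":"array","items":{"type":"array"}}},"required":["series"]}

```bash
mkdir -p pics; cat > h.py <<'E'
import numpy as np, cv2
from scipy.spatial.transform import Rotation as R
from workcell import robot
def campose(c,st=None):
    if "T_tool_cam" in c:
        T=np.array(c["T_tool_cam"]); W=np.eye(4); W[:3,:3]=R.from_euler('xyz',st["orientation"]).as_matrix(); W[:3,3]=st["position"]
        return W@T
    W=np.eye(4); W[:3,:3]=R.from_euler('xyz',c["orientation"]).as_matrix(); W[:3,3]=c["xyz"]; return W
def K(c):
    f=192/np.tan(np.radians(c["vertical_fov"])/2); return np.array([[f,0,c["cx"]],[0,f,c["cy"]],[0,0,1.]])
def cloud(c,st=None):
    z=c["z_map"]; v,u=np.mgrid[:384,:512]
    p=cv2.undistortPoints(np.stack([u,v],-1).reshape(-1,1,2).astype(float),K(c),np.array(c["dist"],float)).reshape(384,512,2)
    P=np.stack([p[...,0]*z,-p[...,1]*z,-z],-1); W=campose(c,st)
    Q=P@W[:3,:3].T+W[:3,3]; Q[z<=0]=np.nan; return Q
def save(c,n): cv2.imwrite(f"pics/{n}.png",cv2.cvtColor(c["image"],cv2.COLOR_RGB2BGR))
E
cat > a.py <<'E'
from h import *
import pickle
st=robot.get_state(); print(st, robot.nose_length)
names=["sensor","cap","cap_holder","lamp","brick","heat_sink","clip","pump_a"]
for n in ["scene","side","wrist"]:
    c=robot.capture(n); save(c,n+"0"); Q=cloud(c,st)
    pickle.dump((c,st),open(n+"0.pkl","wb"))
    print(n,{k:v for k,v in c.items() if k not in("image","z_map")})
    for t in names:
        for d in robot.cut_out(c,t):
            q=Q[d["pixels"]]; q=q[~np.isnan(q[:,0])]
            if len(q)>5: print(n,t,round(d["p"],2),np.round(d["xy"]),len(q),np.round(np.median(q,0)),np.round(np.percentile(q,2,0)),np.round(np.percentile(q,98,0)))
E
python3 a.py
```

```text
{'time_s': 0.0, 'joints': array([-1.27813805e-01,  4.87323117e-02,  9.75410987e-02,  1.62200031e+00,
        8.11068151e-06,  1.44296911e+00]), 'qvel': array([-0.0007132 ,  0.00053626, -0.00042217,  0.0014886 ,  0.00026059,
       -0.00197652]), 'joint_efforts': array([ 2.96208136e-04, -3.38780022e+01,  3.20016932e+01,  2.03766406e-02,
       -2.11149008e-04,  6.20949692e-06]), 'position': array([5.24780760e+02, 9.47813832e-03, 4.03497820e+02]), 'orientation': array([-3.13921804e+00, -3.13382027e-04,  1.57080936e+00]), 'contact_force': array([ 0.90917423, -0.17782342, -0.08978007]), 'torque': array([-0.04302552,  0.02992894,  0.06160488]), 'width': 1.0024874768804364} 173.4
scene {'vertical_fov': 52.64599584575791, 'cx': 256.20705393717054, 'cy': 191.3491095638896, 'dist': array([0.00421673, 0.        , 0.        , 0.        , 0.        ]), 'xyz': array([115.13381511, 334.47741845, 604.97604654]), 'orientation': array([ 0.86392075,  0.02015785, -2.48170581]), 'shot': 1}
scene sensor 0.64 [275. 202.] 59 [ 485. -141.   36.] [ 389. -191.   34.] [539. -52. 166.]
scene cap 0.95 [259. 193.
[... 2143 characters left out ...]
,  3.23156140e-01, -9.46345633e-01,
         3.06172235e+01],
       [ 0.00000000e+00,  0.00000000e+00,  0.00000000e+00,
         1.00000000e+00]]), 'shot': 3}
wrist sensor 0.66 [238. 247.] 2020 [ 498. -113.   34.] [ 447. -168.    2.] [540. -94.  36.]
wrist cap 0.68 [233. 276.] 1909 [ 495. -132.   72.] [ 467. -166.   39.] [ 522. -114.   94.]
wrist cap_holder 0.75 [253. 330.] 242 [ 521. -303.    4.] [ 486. -312.   -1.] [ 549. -299.    7.]
wrist lamp 0.69 [418. 240.] 33241 [633.   5. 232.] [545. -98.   5.] [722.  66. 234.]
wrist brick 0.28 [249. 142.] 1134 [512.  30.  14.] [492.   6.   3.] [531.  53.  25.]
wrist heat_sink 0.71 [248. 140.] 1196 [511.  30.  14.] [491.   6.  -0.] [531.  53.  25.]
```

```bash
python3 -c "
import cv2,numpy as np
a=[cv2.imread(f'pics/{n}0.png') for n in('scene','side','wrist')]
cv2.imwrite('pics/s.png',cv2.resize(a[0],(800,600)));cv2.imwrite('pics/d.png',cv2.resize(a[1],(800,600)))"
```

```text
(no output)
```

View pics/s.png

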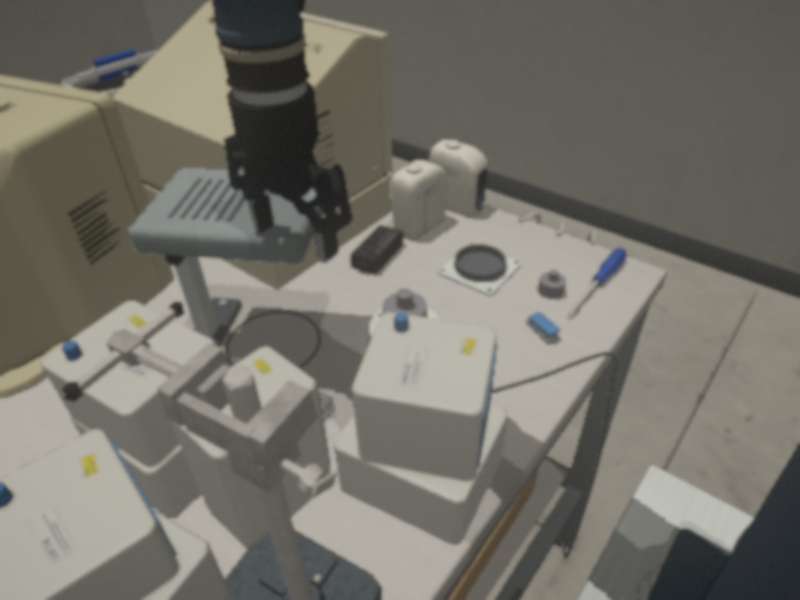

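View pics/d.png

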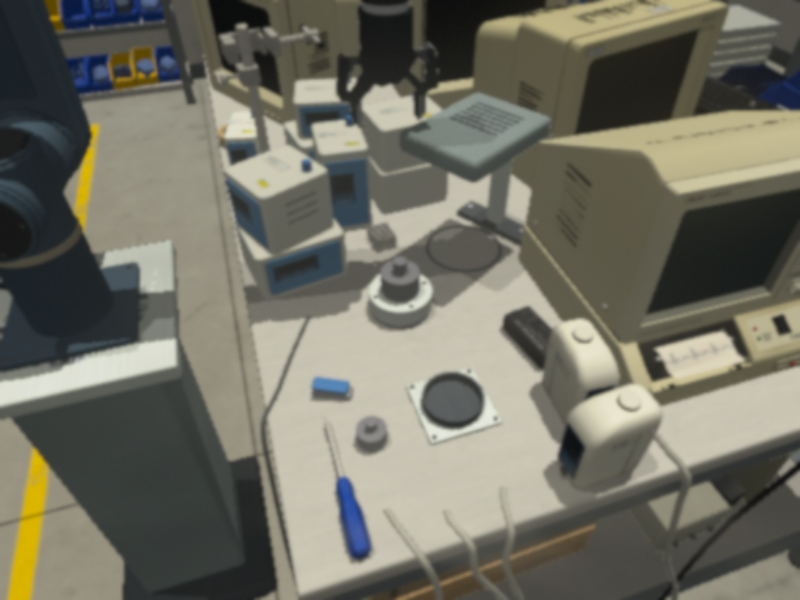

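View pics/wrist0.png

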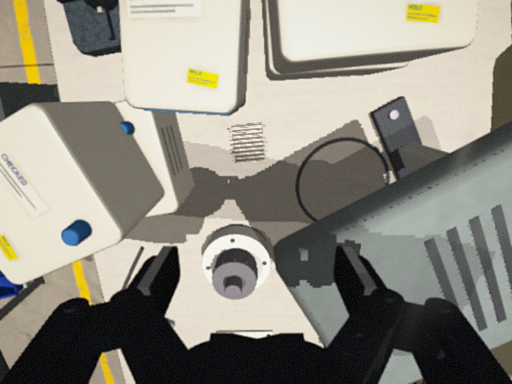

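```bash
cat > b.py <<'E'
from h import *
import pickle
from scipy.optimize import least_squares
D={n:pickle.load(open(n+"0.pkl","rb")) for n in("scene","side","wrist")}
Qs={n:cloud(*D[n]) for n in D}
def circ(P,r=None):
    P=P[:,:2]; x0=[*P.mean(0)]+([] if r else [30])
    f=lambda x: np.hypot(P[:,0]-x[0],P[:,1]-x[1])-(r or x[2])
    s=least_squares(f,x0,loss='soft_l1',f_scale=1.); return np.round(s.x,1),round(np.sqrt(np.mean(s.fun**2)),2)
for n,Q in Qs.items():
    q=Q.reshape(-1,3); q=q[~np.isnan(q[:,0])]
    box=lambda a,b,c,d,e,f:q[(q[:,0]>a)&(q[:,0]<b)&(q[:,1]>c)&(q[:,1]<d)&(q[:,2]>e)&(q[:,2]<f)]
    for nm,b,r in [("knobtop",(470,520,-175,-120,92,100),None),("capwall",(450,540,-190,-100,42,66),30),("footside",(430,550,-210,-90,8,30),50),("dishrim out",(440,560,-410,-300,19,25),40),
      ("smallcap wall",(350,420,-420,-340,5,22),None)]:
        p=box(*b)
        if len(p)>8: print(n,nm,len(p),np.round(p.mean(0),1),circ(p,r) if True else '', np.round(p.min(0)),np.round(p.max(0)))
    p=box(480,800,-200,150,225,245)
    if len(p)>50: print(n,"head",len(p),cv2.minAreaRect(p[:,:2].astype(np.float32)))
    p=box(480,620,-60,100,-6,6)
# height map
H=np.full((220,240),-20.)
img=np.zeros((220,240,3),np.uint8)
for n in("scene","side","wrist"):
    q=Qs[n].reshape(-1,3);c=D[n][0]["image"].reshape(-1,3)
    i=((q[:,0]-150)/3);j=((250-q[:,1])/3)
    ok=(~np.isnan(i))&(i>=0)&(i<219)&(j>=0)&(j<239)&(q[:,2]<400)
    ii=i[ok].astype(int);jj=j[ok].astype(int); np.maximum.at(H,(ii,jj),q[ok,2])
h=np.flipud(np.clip(H+20,0,255).astype(np.uint8))
cv2.imwrite("pics/hm.png",cv2.resize(cv2.applyColorMap(h,cv2.COLORMAP_JET),(640,587),interpolation=0))
# ring in wrist view: ortho of z~0 pixels
c,st=D["wrist"]; Q=Qs["wrist"]; g=cv2.cvtColor(c["image"],cv2.COLOR_RGB2GRAY)
m=(g<60)&(abs(Q[...,2])<5); m[:, :270]=0; m[:, 420:]=0; m[:130]=0; m[240:]=0
p=Q[m]; print("ring",len(p),p.mean(0),circ(p))
E
python3 b.py
```

```text
scene knobtop 61 [ 492.5 -143.6   94.4] (array([ 492.6, -143.7,    7.8]), np.float64(2.62)) [ 483. -155.   92.] [ 503. -134.   98.]
scene dishrim out 141 [ 499.7 -349.5   21.2] (array([ 500.9, -351.8]), np.float64(1.63)) [ 460. -394.   19.] [ 541. -309.   24.]
scene smallcap wall 101 [ 378.5 -356.7   14.2] (array([ 384. , -371.2,   19.8]), np.float64(1.0)) [ 363. -382.    5.] [ 401. -350.   22.]
scene head 3992 ((667.1985473632812, 4.227325439453125), (280.7945556640625, 265.37548828125), 89.92729187011719)
side knobtop 41 [ 496.1 -145.    93.3] (array([ 496.3, -145. ,    7.5]), np.float64(2.69)) [ 487. -154.   92.] [ 506. -133.   96.]
side capwall 186 [ 490.  -166.2   54.3] (array([ 496.9, -143.4]), np.float64(0.95)) [ 466. -175.   42.] [ 523. -142.   66.]
side footside 266 [ 484.8 -181.8   19.4] (array([ 497.1, -143.3]), np.float64(0.99)) [ 447. -196.    8.] [ 541. -131.   30.]
side dishrim out 189 [ 504.8 -354.5   20.5] (array([ 504.7, -352.5]), np.float64(1.39)) [ 464. -393.   19.] [ 546. -311.   23.]
side smallcap wall 137 [ 384.2 -380.8   15.7] (array([ 386.6, -371.3,   17.9]), np.float64(2.98)) [ 367. -391.    5.] [ 406. -350.   22.]
side head 2814 ((726.1724243164062, -48.856903076171875), (303.0367431640625, 254.45558166503906), 29.13095474243164)
wrist knobtop 198 [ 493.4 -142.    93.7] (array([ 493.4, -142.1,    7.5]), np.float64(2.55)) [ 483. -153.   92.] [ 504. -132.   96.]
wrist capwall 401 [ 496.7 -119.8   54.5] (array([ 493.4, -143.7]), np.float64(0.59)) [ 462. -144.   42.] [ 524. -112.   66.]
wrist footside 411 [ 498.7 -101.9   19.3] (array([ 493.4, -143.7]), np.float64(0.32)) [ 448. -133.    8.] [542. -92.  30.]
wrist head 25607 ((602.015625, -53.77851867675781), (205.4879608154297, 187.91876220703125), 17.25522232055664)
ring 553 [ 6.32044582e+02 -9.55195760e+00 -1.49627832e-01] (array([646.7, -32.6,  65.7]), np.float64(3.21))
```

View pics/hm.png

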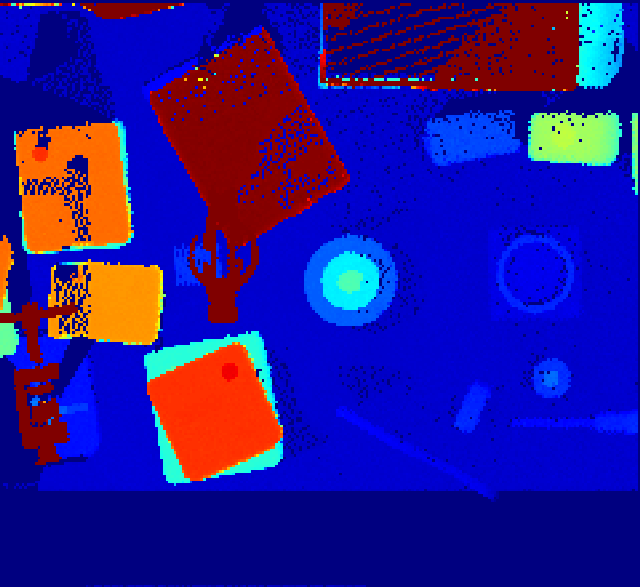

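>>> servo_tool(series=[[[0, 0, -0.2], [0, 0, 0], 1], [[0, 0, -0.3], [0, 0, 0], 1], [[-0.1, -0.05, -0.3], [0, 0, -0.03], 1], [[-0.3, -0.1, -0.3], [0, 0, -0.06], 1], [[-0.5, -0.15, -0.3], [0, 0, -0.09], 0.26]])

```text
time_s: 1.98
position: [494.7, -100.7, 464.9]
orientation: [3.141, 0.001, 2.141]
contact_force: [0.2, -0.3, 0.9]
width: 0.817
```

>>> servo_tool(series=[[[-0.15, 0, 0], [0, 0, -0.03], 0.26], [[-0.25, 0, 0], [0, 0, -0.06], 0.26], [[-0.25, 0, 0], [0, 0, -0.09], 0.26], [[-0.25, 0, 0], [0, 0, -0.12], 0.26], [[-0.25, 0, 0], [0, 0, -0.15], 0.26]])

```text
time_s: 2.6
position: [521.8, -143.0, 464.9]
orientation: [-3.141, 0.001, 3.077]
contact_force: [0.1, 0.9, -0.1]
width: 0.258
```

```bash
cat > c.py <<'E'
from h import *
import pickle,sys
st=robot.get_state(); c=robot.capture("wrist"); save(c,sys.argv[1]); pickle.dump((c,st),open(sys.argv[1]+".pkl","wb"))
Q=cloud(c,st); print(st["position"],st["orientation"])
from scipy.optimize import least_squares
def circ(P,r=None):
    P=P[:,:2]; x0=[*P.mean(0)]+([] if r else [30])
    f=lambda x: np.hypot(P[:,0]-x[0],P[:,1]-x[1])-(r or x[2])
    s=least_squares(f,x0,loss='soft_l1',f_scale=1.); return np.round(s.x,1),round(np.sqrt(np.mean(s.fun**2)),2)
q=Q.reshape(-1,3); q=q[~np.isnan(q[:,0])]
box=lambda a,b,c,d,e,f:q[(q[:,0]>a)&(q[:,0]<b)&(q[:,1]>c)&(q[:,1]<d)&(q[:,2]>e)&(q[:,2]<f)]
for nm,b,r in [("knobtop",(470,520,-175,-120,92,100),None),("capwall",(450,540,-190,-100,42,66),30),("footside",(430,550,-210,-90,8,30),50),("dishrim",(440,560,-410,-300,20,25),40)]:
    p=box(*b)
    if len(p)>8: print(nm,len(p),np.round(p.mean(0),1),circ(p,r))
T=np.linalg.inv(campose(c,st)@np.linalg.inv(np.array(c["T_tool_cam"])))
t=q@T[:3,:3].T+T[:3,3]
k=(abs(t[:,1])<70)&(abs(t[:,0])<40)&(t[:,2]<185)
print("fingers tool z max",np.percentile(t[k],[0,1,50,99,100],axis=0).round(1))
E
python3 c.py w1
```

```text
[ 521.75973511 -142.99912644  464.86344224] [-3.14141839e+00  5.21002523e-04  3.07674137e+00]
knobtop 231 [ 494.1 -143.2   95.1] (array([ 494.2, -143.2,    7.5]), np.float64(2.55))
capwall 40 [ 468.2 -141.3   53.6] (array([ 494.5, -143.3]), np.float64(0.4))
dishrim 441 [ 501.2 -351.4   21.9] (array([ 502.8, -350.5]), np.float64(1.32))
fingers tool z max [[-13.7 -65.4  75.1]
 [-10.  -59.8  76.9]
 [ 12.1   0.   97.5]
 [ 20.5  59.5 161.6]
 [ 21.9  65.  170.3]]
```

View pics/w1.png

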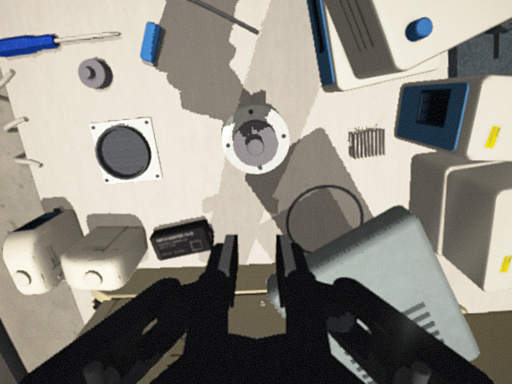

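>>> servo_tool(series=[[[0.137, -0.01, 0.1], [0, 0, 0], 0.65], [[0.137, -0.01, 0.3], [0, 0, 0], 0.65], [[0.137, -0.01, 0.5], [0, 0, 0], 0.65], [[0.137, -0.01, 0.7], [0, 0, 0], 0.65], [[0.137, -0.01, 0.75], [0, 0, 0], 0.65]])

```text
time_s: 3.28
position: [493.1, -142.8, 311.6]
orientation: [3.14, -0.005, 3.079]
contact_force: [-0.6, 0.7, -0.0]
width: 0.647
```

```bash
cat > ring.py <<'E'
from h import *
import pickle
from scipy.optimize import least_squares
c,st=pickle.load(open("w1.pkl","rb")); Q=cloud(c,st); g=cv2.cvtColor(c["image"],cv2.COLOR_RGB2GRAY)
d=np.hypot(Q[...,0]-647,Q[...,1]+32.5)
m=(g<75)&(abs(Q[...,2])<6)&(d<80)&(d>50)
P=Q[m]; f=lambda x: np.hypot(P[:,0]-x[0],P[:,1]-x[1])-x[2]
s=least_squares(f,[647,-32,65],loss='cauchy',f_scale=1.); print(len(P),s.x,np.median(abs(s.fun)))
for n in("w1","side0"):
    c,st=pickle.load(open(n+".pkl","rb")); Q=cloud(c,st)
    m=(Q[...,2]>228)&(Q[...,2]<238)&(np.hypot(Q[...,0]-655,Q[...,1]+25)<140)
    n_,lab,stt,_=cv2.connectedComponentsWithStats(m.astype(np.uint8)); k=1+np.argmax(stt[1:,4])
    p=Q[lab==k][:,:2].astype(np.float32); r=cv2.minAreaRect(p); print(n,len(p),r,cv2.boxPoints(r).round().tolist())
E
python3 ring.py
```

```text
413 [646.95094489 -32.79218021  65.19139657] 1.1733938526036383
w1 9437 ((641.7562866210938, -7.596649169921875), (196.04811096191406, 100.23566436767578), 30.31619644165039) [[532.0, -14.0], [582.0, -100.0], [752.0, -1.0], [701.0, 85.0]]
side0 2408 ((657.8859252929688, -29.323837280273438), (201.2097625732422, 149.18478393554688), 30.22296905517578) [[533.0, -16.0], [609.0, -144.0], [782.0, -43.0], [707.0, 86.0]]
```

>>> servo_tool(series=[[[-0.005, 0, 0.15], [0, 0, 0], 0.65], [[-0.005, 0, 0.27], [0, 0, 0], 0.65], [[-0.005, 0, 0.323], [0, 0, 0], 0.65], [[-0.005, 0, 0.323], [0, 0, 0], 0.65]])

```text
time_s: 3.78
position: [494.0, -142.8, 247.4]
orientation: [3.14, -0.005, 3.078]
contact_force: [-0.4, 0.4, -0.1]
width: 0.653
```

```bash
python3 c.py w2
```

```text
[ 493.95327646 -142.75640852  247.43430029] [ 3.13975829 -0.00512532  3.07824604]
knobtop 1357 [ 492.1 -147.5   95.1] (array([ 488.9, -156.7,   15.6]), np.float64(4.85))
capwall 922 [ 469.1 -141.7   54.7] (array([ 494.8, -143.3]), np.float64(0.43))
footside 442 [ 449.1 -140.9   19.9] (array([ 494.9, -143.3]), np.float64(0.13))
dishrim 825 [ 505.7 -329.1   21.7] (array([ 502.3, -350.4]), np.float64(1.29))
fingers tool z max [[-31.6 -67.6  75. ]
 [-20.4 -62.9  77. ]
 [ 11.8  -0.4 103. ]
 [ 25.5  62.6 177.3]
 [ 29.5  67.3 185. ]]
```

View pics/w2.png

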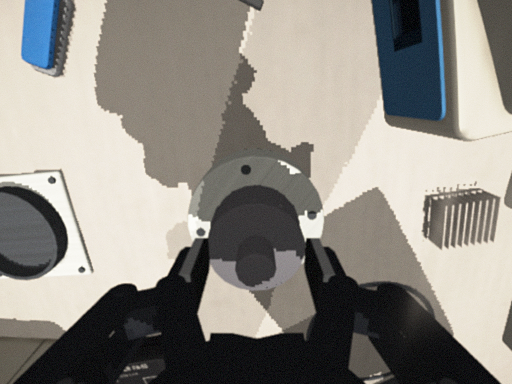

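The knob (255,262) is centred between the fingers (195 and 318). Closing.

>>> servo_tool(series=[[[0, 0, 0], [0, 0, 0], 0], [[0, 0, 0], [0, 0, 0], 0], [[0, 0, 0], [0, 0, 0], 0], [[0, 0, 0], [0, 0, 0], 0], [[0, 0, 0], [0, 0, 0], 0]])

```text
time_s: 4.45
position: [494.9, -143.2, 249.9]
orientation: [3.141, -0.001, 3.078]
contact_force: [-0.1, -0.5, 4.9]
width: 0.232
```

>>> servo_tool(series=[[[0, 0, -0.03], [0, 0, 0], 0], [[0, 0, -0.1], [0, 0, 0], 0], [[0, 0, -0.2], [0, 0, 0], 0], [[0, 0, -0.3], [0, 0, 0], 0], [[0, 0, -0.3], [0, 0, 0], 0]])

```text
time_s: 5.08
position: [495.7, -143.5, 312.3]
orientation: [-3.14, 0.004, 3.078]
contact_force: [0.2, -0.6, -1.0]
width: 0.235
```

```bash
python3 c.py w3; python3 - <<'E'
from h import *
c=robot.capture("side"); save(c,"side3")
E
```

```text
[ 495.71969229 -143.5435751   312.34929432] [-3.14024488  0.00354208  3.07831086]
capwall 624 [ 476.6 -141.9   54. ] (array([ 503.9, -144. ]), np.float64(2.13))
footside 191 [ 449.2 -140.2   19.5] (array([ 494.8, -143.3]), np.float64(0.12))
dishrim 892 [ 500.9 -349.7   21.7] (array([ 502.5, -350.2]), np.float64(1.32))
fingers tool z max [[-29.4 -65.4  75. ]
 [-10.6 -59.2  77. ]
 [ 12.   -0.3 100.8]
 [ 26.5  58.9 178.1]
 [ 31.1  65.1 185. ]]
```

View pics/w3.png

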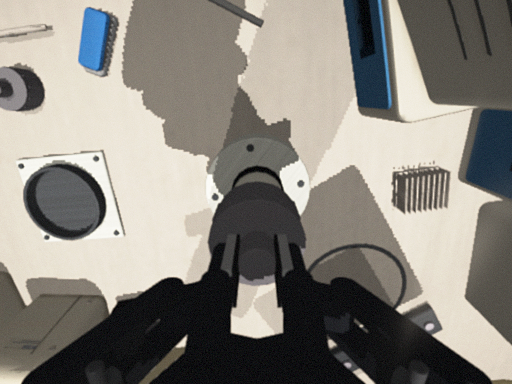

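View pics/side3.png

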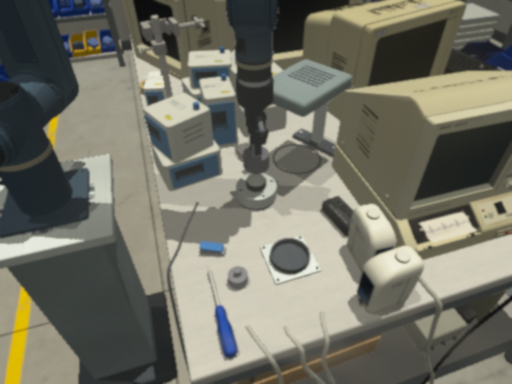

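>>> servo_tool(series=[[[-0.01, -0.1, 0], [0, 0, 0], 0], [[-0.03, -0.25, 0], [0, 0, 0], 0], [[-0.04, -0.45, 0], [0, 0, 0], 0], [[-0.06, -0.65, 0], [0, 0, 0], 0], [[-0.08, -0.8, 0], [0, 0, 0], 0]])

```text
time_s: 5.8
position: [500.1, -306.5, 308.3]
orientation: [3.141, -0.002, 3.077]
contact_force: [0.6, 0.3, 0.2]
width: 0.231
```

>>> servo_tool(series=[[[-0.01, -0.1, 0], [0, 0, 0], 0], [[-0.02, -0.2, 0], [0, 0, 0], 0], [[-0.02, -0.22, 0], [0, 0, 0], 0], [[-0.02, -0.22, 0], [0, 0, 0], 0]])

```text
time_s: 6.3
position: [501.2, -350.4, 308.2]
orientation: [3.14, -0.003, 3.077]
contact_force: [-0.0, 0.6, -0.1]
width: 0.23
```

```bash
python3 c.py w4; python3 - <<'E'
from h import *
import pickle
c,st=pickle.load(open("w4.pkl","rb")); Q=cloud(c,st); W=np.linalg.inv(campose(c,st)@np.linalg.inv(np.array(c["T_tool_cam"])))
q=Q.reshape(-1,3); q=q[~np.isnan(q[:,0])]; t=q@W[:3,:3].T+W[:3,3]
k=(np.hypot(t[:,0],t[:,1])<34)&(t[:,2]>176)&(t[:,2]<222); p=t[k]
print(len(p),np.percentile(p,[1,50,99],axis=0).round(1))
E
```

```text
[ 501.19920809 -350.4067405   308.16431073] [ 3.14026774e+00 -2.77095279e-03  3.07674125e+00]
capwall 2338 [ 490.4 -153.2   57.6] (array([ 498.3, -131. ]), np.float64(8.75))
footside 1221 [ 478.4 -182.    19.3] (array([ 494.5, -143. ]), np.float64(0.44))
dishrim 624 [ 481.2 -350.3   22. ] (array([ 503. , -351.2]), np.float64(1.18))
fingers tool z max [[-29.  -65.6  75. ]
 [-10.6 -59.3  77.1]
 [ 12.1   0.  100.8]
 [ 26.5  58.9 178.1]
 [ 31.1  65.1 185. ]]
4318 [[-2.730e+01 -2.820e+01  1.760e+02]
 [ 1.840e+01  2.000e-01  1.772e+02]
 [ 3.020e+01  2.830e+01  2.110e+02]]
```

View pics/w4.png

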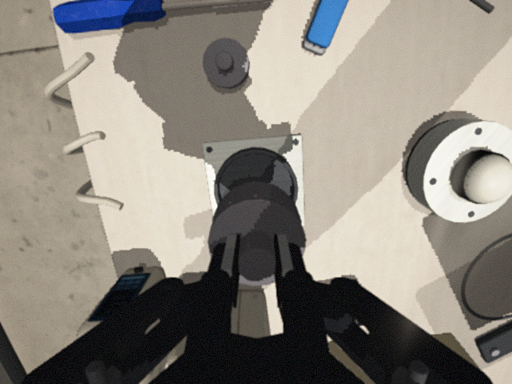

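>>> servo_tool(series=[[[-0.007, -0.002, 0.1], [0, 0, 0], 0], [[-0.007, -0.002, 0.22], [0, 0, 0], 0], [[-0.007, -0.002, 0.33], [0, 0, 0], 0], [[-0.007, -0.002, 0.4], [0, 0, 0], 0], [[-0.007, -0.002, 0.4], [0, 0, 0], 0]])

```text
time_s: 6.98
position: [502.1, -349.3, 227.0]
orientation: [3.138, -0.005, 3.078]
contact_force: [0.1, -0.3, 0.3]
width: 0.23
```

>>> servo_tool(series=[[[0, 0, 0.01], [0, 0, 0], 0], [[0, 0, 0.02], [0, 0, 0], 0], [[0, 0, 0.025], [0, 0, 0], 0]])

```text
time_s: 7.35
position: [502.3, -349.5, 222.6]
orientation: [3.139, -0.004, 3.078]
contact_force: [0.6, -0.2, -0.5]
width: 0.232
```

Nudge down until contact.

>>> servo_tool(series=[[[0, 0, 0.005], [0, 0, 0], 0], [[0, 0, 0.01], [0, 0, 0], 0]])

```text
time_s: 7.6
position: [502.2, -349.5, 222.0]
orientation: [3.14, -0.004, 3.078]
contact_force: [-3.5, 1.9, 6.8]
width: 0.234
```

```bash
python3 - <<'E'
from h import *
import pickle
st=robot.get_state();print(st["contact_force"],st["position"]);c=robot.capture("wrist"); save(c,"w5")
Q=cloud(c,st); q=Q.reshape(-1,3); q=q[~np.isnan(q[:,0])]
k=(np.hypot(q[:,0]-502.5,q[:,1]+350.5)<29)&(q[:,2]>38)&(q[:,2]<52); print(k.sum(),np.percentile(q[k],[5,50,95],axis=0))
E
```

```text
[-3.47155318  1.87538246  6.83127675] [ 502.21257995 -349.53310942  221.95814688]
2904 [[ 476.54483906 -374.26671215   44.24952364]
 [ 488.37202823 -350.0102593    45.22472688]
 [ 526.07374644 -326.28884648   46.5911595 ]]
```

View pics/w5.png

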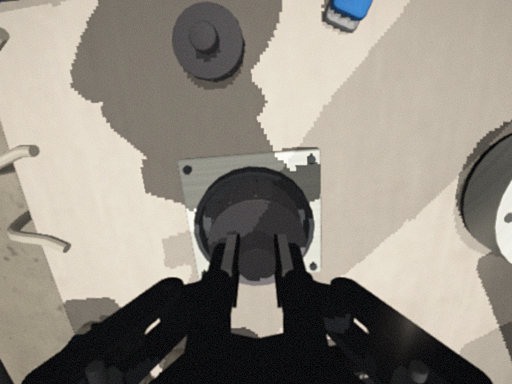

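>>> servo_tool(series=[[[0, 0, 0], [0, 0, 0], 0.35], [[0, 0, 0], [0, 0, 0], 0.5], [[0, 0, 0], [0, 0, 0], 0.6], [[0, 0, 0], [0, 0, 0], 0.6]])

```text
time_s: 8.15
position: [502.2, -349.5, 221.8]
orientation: [3.139, -0.004, 3.078]
contact_force: [0.4, 0.5, 0.0]
width: 0.6
```

>>> servo_tool(series=[[[0, 0, -0.1], [0, 0, 0], 0.6], [[0, 0, -0.3], [0, 0, 0], 0.6], [[0, 0, -0.5], [0, 0, 0], 0.6], [[0, 0, -0.7], [0, 0, 0], 0.6], [[0, 0, -0.7], [0, 0, 0], 0.6]])

```text
time_s: 8.78
position: [503.5, -350.5, 366.9]
orientation: [-3.138, 0.003, 3.078]
contact_force: [0.3, -0.2, 0.1]
width: 0.599
```

```bash
python3 c.py w6; python3 - <<'E'
from h import *
import pickle
c,st=pickle.load(open("w6.pkl","rb"))
Q=cloud(c,st); q=Q.reshape(-1,3); q=q[~np.isnan(q[:,0])]
for a,b in((40,50),(62,72)):
    k=(np.hypot(q[:,0]-502.5,q[:,1]+350.5)<35)&(q[:,2]>a)&(q[:,2]<b); print(k.sum(),np.percentile(q[k],[1,50,99],axis=0))
print(robot.get_state()["joints"])
E
```

```text
[ 503.53978169 -350.53168727  366.89139452] [-3.13822847  0.00344197  3.07814646]
capwall 1599 [ 490.9 -151.2   58.3] (array([ 498.8, -130.2]), np.float64(9.8))
footside 716 [ 479.3 -182.1   19.2] (array([ 494.6, -143. ]), np.float64(0.41))
dishrim 752 [ 499.7 -351.2   22. ] (array([ 502.8, -351.1]), np.float64(2.31))
fingers tool z max [[-12.5 -67.   75.2]
 [ -9.8 -62.7  76.8]
 [ 12.   -0.3  97.2]
 [ 20.5  62.5 161.1]
 [ 22.1  67.3 170.5]]
1840 [[ 472.55536616 -377.08969387   41.47242659]
 [ 497.01110819 -349.06093709   45.20706841]
 [ 529.2497267  -321.2363727    46.99787736]]
339 [[ 491.11285011 -359.07543105   62.24992477]
 [ 500.67441104 -349.22789214   67.11340033]
 [ 511.20773358 -339.43296518   68.53291915]]
[-7.17260919e-01  2.74854583e-01  2.73549071e-01  1.56906453e+00
 -6.08296985e-04 -6.53797332e-01]
```

View pics/w6.png

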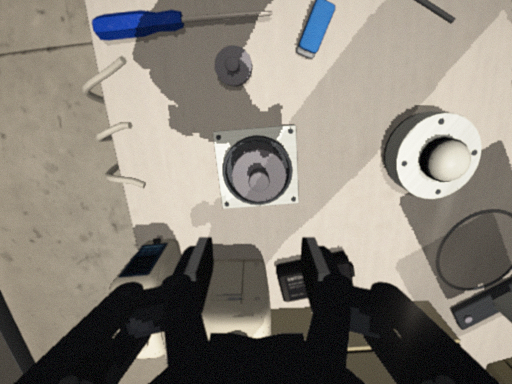

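```bash
cat > g.py <<'E'
from h import *
def go(P,phi,th,quiet=0):
    st=robot.get_state(); A=R.from_euler('xyz',st["orientation"]); d=np.array([np.cos(phi),np.sin(phi),0])
    z=np.sin(th)*d+[0,0,-np.cos(th)]; x=-np.cos(th)*d+[0,0,-np.sin(th)]; y=np.cross(z,x)
    B=R.from_matrix(np.stack([x,y,z],1))
    print("shift",(A.inv().apply(np.array(P)-st["position"])/200).round(3),"turn",((A.inv()*B).as_rotvec()/2/np.pi).round(4))
E
python3 -c "
from g import *
go((361,-240,290),np.radians(36),np.radians(36))"
```

```text
shift [0.744 0.505 0.37 ] turn [-0.0347 -0.096  -0.1064]
```

>>> servo_tool(series=[[[0.15, 0.1, 0.07], [-0.007, -0.019, -0.021], 0.7], [[0.3, 0.2, 0.15], [-0.014, -0.038, -0.043], 0.7], [[0.45, 0.3, 0.22], [-0.021, -0.058, -0.064], 0.7], [[0.6, 0.4, 0.3], [-0.028, -0.077, -0.085], 0.7], [[0.744, 0.505, 0.37], [-0.035, -0.096, -0.106], 0.7]])

```text
time_s: 9.45
position: [359.5, -238.4, 287.6]
orientation: [3.138, 0.633, -2.513]
contact_force: [-0.2, -1.2, -0.9]
width: 0.703
```

```bash
python3 -c "
from g import *
import pickle
go((361,-240,200),np.radians(36),np.radians(36))
st=robot.get_state();print(st['joints'],st['position'])
for n in ('wrist','side'):
    c=robot.capture(n);save(c,n+'7')
    if n=='wrist':
        Q=cloud(c,st);W=np.linalg.inv(campose(c,st)@np.linalg.inv(np.array(c['T_tool_cam'])));t=Q@W[:3,:3].T+W[:3,3]
        for s in (1,-1):
            k=(abs(t[...,1]*s-40)<22)&(abs(t[...,0])<25)&(t[...,2]<178)&(t[...,2]>140);print(np.percentile(t[k],[0,5,50,95,100],axis=0).round(1))
"
```

```text
shift [ 0.258 -0.012  0.354] turn [0.0006 0.0007 0.    ]
[-0.94263808 -0.23853257 -0.45396208  1.36043341  0.63280027 -1.57396609] [ 359.54798432 -238.39459571  287.64434166]
[[-11.2  29.7 140. ]
 [ -7.7  30.1 140.9]
 [  7.5  31.2 150.8]
 [ 11.7  42.4 164. ]
 [ 12.2  44.1 168.4]]
[[-11.4 -43.3 140. ]
 [ -7.9 -41.9 140.9]
 [  7.5 -30.5 150.9]
 [ 11.8 -29.5 163.9]
 [ 12.5 -28.9 168.3]]
```

View pics/wrist7.png

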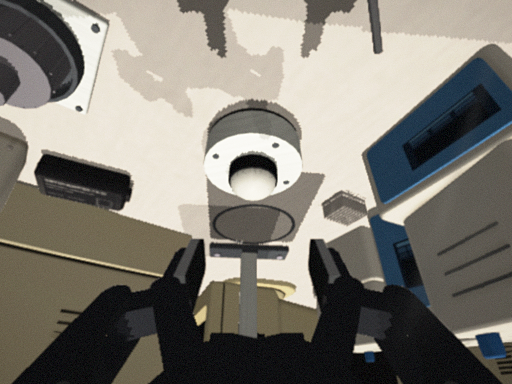

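View pics/side7.png

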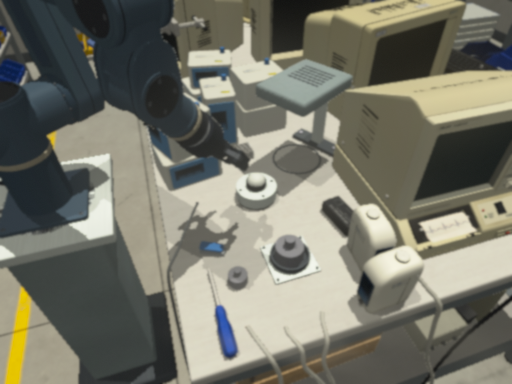

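```bash
python3 -c "
from g import *
go((360,-241,152),np.radians(36),np.radians(36))"
```

```text
shift [ 0.39  -0.034  0.532] turn [ 0.0018  0.0002 -0.0017]
```

>>> servo_tool(series=[[[0.08, -0.01, 0.11], [0, 0, 0], 0.7], [[0.2, -0.02, 0.27], [0, 0, 0], 0.7], [[0.31, -0.03, 0.42], [0, 0, 0], 0.7], [[0.39, -0.034, 0.53], [0.001, 0, -0.001], 0.7], [[0.39, -0.034, 0.53], [0.001, 0, -0.001], 0.7]])

```text
time_s: 10.18
position: [358.8, -239.5, 149.3]
orientation: [3.124, 0.629, -2.525]
contact_force: [0.2, 0.2, -1.0]
width: 0.701
```

```bash
cat > v.py <<'E'
from g import *
import sys
n=sys.argv[1]; st=robot.get_state(); print(st["position"],st["orientation"],st["joints"].round(2),st["contact_force"].round(1))
c=robot.capture("wrist"); save(c,n+"w"); Q=cloud(c,st)
p=Q.reshape(-1,3); p=p[~np.isnan(p[:,0])]
# foot by top ring/wall near z 8..30 ; circle r=50
from scipy.optimize import least_squares
g=eval(sys.argv[2])
k=(np.hypot(p[:,0]-g[0],p[:,1]-g[1])<60)&(p[:,2]>33.5)&(p[:,2]<38); s=p[k]
dome=p[(np.hypot(p[:,0]-g[0],p[:,1]-g[1])<40)&(p[:,2]>54)&(p[:,2]<67)]
print("top pts",len(s),"minEnc",cv2.minEnclosingCircle(s[:,:2].astype(np.float32)) if len(s) else 0)
if len(dome)>20:
    f=lambda x: np.linalg.norm(dome-x[:3],axis=1)-x[3]
    r=least_squares(f,[*g,40,25]); print("dome",r.x.round(1), dome[:,2].max())
k=(np.hypot(p[:,0]-g[0],p[:,1]-g[1])<60)&(p[:,2]>8)&(p[:,2]<32); s=p[k]
if len(s)>20:
    r=least_squares(lambda x:np.hypot(s[:,0]-x[0],s[:,1]-x[1])-50,g,loss='soft_l1'); print("wall",len(s),r.x.round(1),np.abs(r.fun).mean())
c=robot.capture("side"); save(c,n+"s")
E
python3 v.py v8 "(494.6,-143.1)"; python3 -c "
import cv2,numpy as np
cv2.imwrite('pics/m8.png',cv2.resize(np.hstack([cv2.imread('pics/v8w.png'),cv2.imread('pics/v8s.png')]),(800,300),interpolation=cv2.INTER_AREA))"
```

```text
[ 358.80079517 -239.46862269  149.27210169] [ 3.12413018  0.6285368  -2.52484244] [-0.94 -0.1  -0.63  1.06  0.63 -1.57] [ 0.2  0.2 -1. ]
top pts 2448 minEnc ((492.450927734375, -143.75643920898438), 49.684757232666016)
wall 4060 [ 494.6 -143.2] 0.45314081268653433
```

View pics/m8.png

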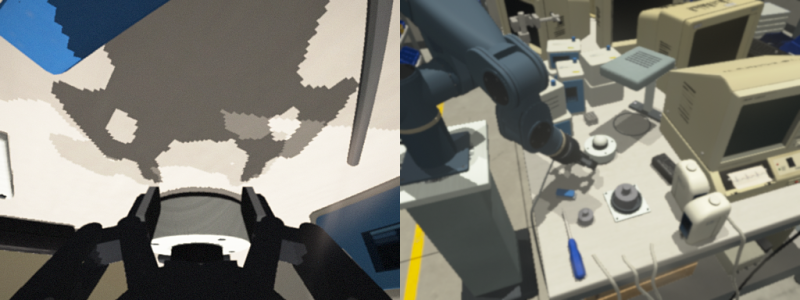

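```bash
python3 -c "
from g import *
for s in (0.12,.25,.4,1): go((358.8+s*168.5,-239.5+s*119.7,151),np.radians(35.5),np.radians(36))"
```

```text
shift [-0.096  0.009  0.079] turn [0.0017 0.0002 0.0003]
shift [-0.204  0.008  0.158] turn [0.0017 0.0002 0.0003]
shift [-0.329  0.006  0.249] turn [0.0017 0.0002 0.0003]
shift [-0.831  0.     0.614] turn [0.0017 0.0002 0.0003]
```

>>> servo_tool(series=[[[-0.05, 0.005, 0.04], [0.001, 0, 0], 0.7], [[-0.12, 0.008, 0.095], [0.001, 0, 0], 0.7], [[-0.19, 0.008, 0.148], [0.001, 0, 0], 0.7], [[-0.26, 0.007, 0.2], [0.001, 0, 0], 0.7], [[-0.329, 0.006, 0.249], [0.001, 0, 0], 0.7]])

```text
time_s: 10.9
position: [427.3, -192.9, 153.3]
orientation: [-3.139, 0.628, -2.518]
contact_force: [-3.7, -2.6, 1.5]
width: 0.7
```

```bash
python3 v.py v9 "(545,-108)"; python3 -c "
import cv2,numpy as np
cv2.imwrite('pics/m9.png',cv2.resize(np.hstack([cv2.imread('pics/v9w.png'),cv2.imread('pics/v9s.png')]),(800,300),interpolation=cv2.INTER_AREA))
from g import *
for s in (0.7,1): go((358.8+s*168.5,-239.5+s*119.7,151),np.radians(35.5),np.radians(36))"
```

```text
[ 427.32344    -192.9290269   153.33172037] [-3.13903524  0.62782011 -2.5181885 ] [-0.75 -0.1  -0.62  0.91  0.61 -1.32] [-3.7 -2.6  1.5]
top pts 3000 minEnc ((538.9724731445312, -112.13934326171875), 53.66702651977539)
dome [ 544.7 -108.7   48.1   22.8] 58.57285923987746
wall 4301 [ 544.8 -108.6] 0.6702063865898062
shift [-0.239  0.004  0.189] turn [0.0003 0.0004 0.0009]
shift [-0.49   0.001  0.372] turn [0.0003 0.0004 0.0009]
```

View pics/m9.png

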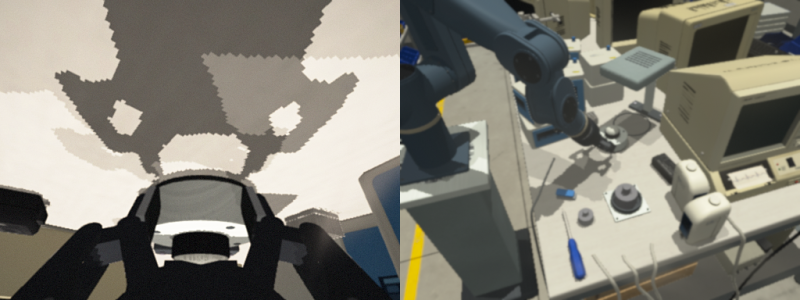

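View pics/v9s.png

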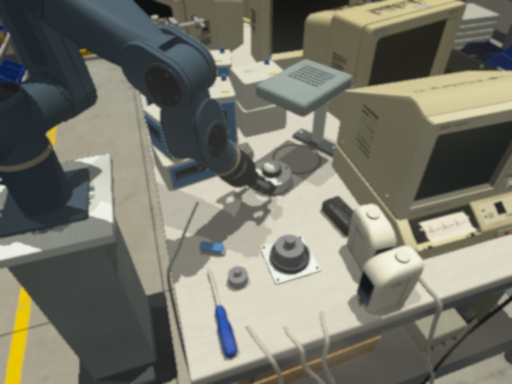

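```bash
python3 - <<'E'
from g import *
go((478.4,-155,151.5),np.radians(36),np.radians(36))
c=robot.capture("scene"); save(c,"sc9"); Q=cloud(c)
c2=robot.capture("side"); Q2=cloud(c2)
q=np.vstack([Q.reshape(-1,3),Q2.reshape(-1,3)]); q=q[~np.isnan(q[:,0])]
for a,b in((180,230),(230,280),(280,330)):
    k=(q[:,2]>a)&(q[:,2]<b)&(q[:,0]>150)&(q[:,0]<520)&(q[:,1]<-40)&(q[:,1]>-330); p=q[k]
    for x in range(250,500,30):
        s=p[abs(p[:,0]-x)<15]
        if len(s)>5: print(a,x,len(s),np.percentile(s[:,1],[1,99]).round())
E
```

```text
shift [-0.248  0.002  0.192] turn [-0.0006  0.0004 -0.0002]
180 310 136 [-233.  -40.]
180 340 240 [-243.  -40.]
180 370 576 [-258.  -42.]
180 400 652 [-254. -170.]
180 430 489 [-243. -169.]
180 460 22 [-217. -183.]
230 310 598 [-258. -216.]
230 340 841 [-290. -188.]
230 370 653 [-297. -187.]
230 400 677 [-278. -191.]
230 430 16 [-241. -207.]
280 310 899 [-256. -209.]
280 340 1240 [-289. -185.]
280 370 810 [-294. -188.]
280 400 609 [-271. -219.]
```

View pics/sc9.png

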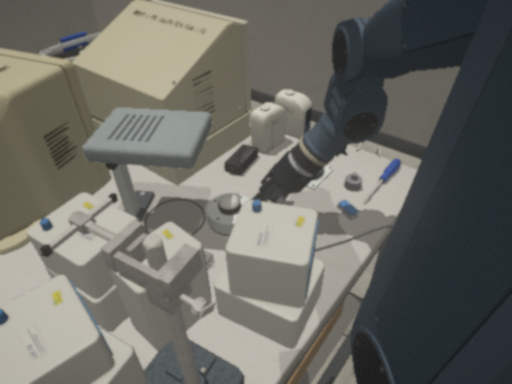

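>>> servo_tool(series=[[[-0.04, 0, 0.03], [0, 0, 0], 0.7], [[-0.09, 0, 0.07], [0, 0, 0], 0.7], [[-0.15, 0.001, 0.115], [0, 0, 0], 0.7], [[-0.21, 0.002, 0.162], [0, 0, 0], 0.7], [[-0.248, 0.002, 0.192], [0, 0, 0], 0.7]])

```text
time_s: 11.72
position: [478.2, -154.9, 151.2]
orientation: [-3.14, 0.63, -2.517]
contact_force: [-5.4, -3.8, 4.7]
width: 0.699
```

```bash
python3 v.py v10 "(594,-72)"; python3 - <<'E'
from g import *
go((526,-119.5,151.5),np.radians(36),np.radians(36))
c=robot.capture("scene"); save(c,"sc10")
E
python3 -c "
import cv2,numpy as np
cv2.imwrite('pics/m10.png',cv2.resize(np.hstack([cv2.imread('pics/sc10.png'),cv2.imread('pics/v10s.png')]),(800,300),interpolation=cv2.INTER_AREA))"
```

```text
[ 478.24763215 -154.92651747  151.18966135] [-3.14041105  0.63042433 -2.51666237] [-0.61 -0.05 -0.58  0.8   0.59 -1.16] [-5.4 -3.8  4.7]
top pts 2964 minEnc ((588.1719970703125, -75.3978500366211), 54.576236724853516)
dome [590.9 -73.2  36.7  24.8] 56.9698185907521
wall 4473 [595.4 -70.2] 0.8853948806458698
shift [-0.239  0.003  0.173] turn [-0.0004  0.0006 -0.0002]
```

View pics/m10.png

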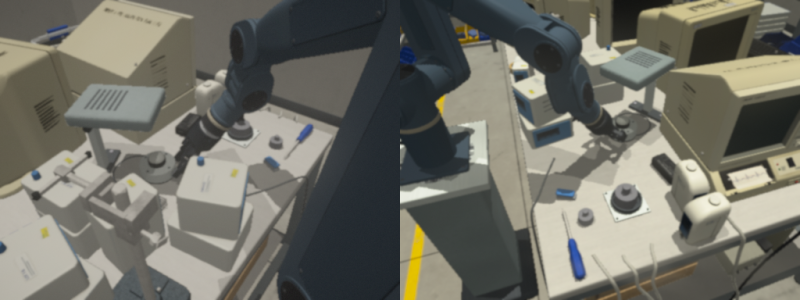

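View pics/v10w.png

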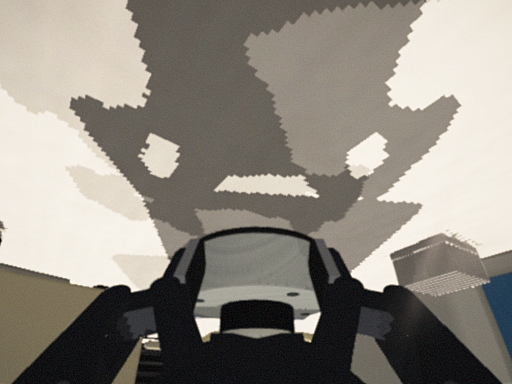

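>>> servo_tool(series=[[[-0.04, 0, 0.03], [0, 0, 0], 0.7], [[-0.09, 0.001, 0.066], [0, 0, 0], 0.7], [[-0.14, 0.002, 0.102], [0, 0, 0], 0.7], [[-0.18, 0.003, 0.131], [0, 0, 0], 0.7], [[-0.195, 0.003, 0.142], [0, 0, 0], 0.7]])

```text
time_s: 12.5
position: [516.9, -125.4, 150.5]
orientation: [3.141, 0.631, -2.516]
contact_force: [-3.5, -2.4, 0.6]
width: 0.699
```

```bash
python3 v.py v11 "(636,-41)"; python3 - <<'E'
from g import *
go((528,-119,151.5),np.radians(36),np.radians(36))
c=robot.capture("scene"); save(c,"sc11")
E
```

```text
[ 516.86969863 -125.40243979  150.51702911] [ 3.14126903  0.63077777 -2.51572301] [-0.51 -0.   -0.54  0.73  0.56 -1.05] [-3.5 -2.4  0.6]
top pts 2940 minEnc ((628.116455078125, -44.75474548339844), 53.227718353271484)
dome [626.7 -45.8  21.2  36. ] 56.22822317020198
wall 4426 [634.1 -40.2] 0.6896485378478713
shift [-0.054 -0.007  0.034] turn [-0.0001  0.0005 -0.0003]
```

View pics/sc11.png

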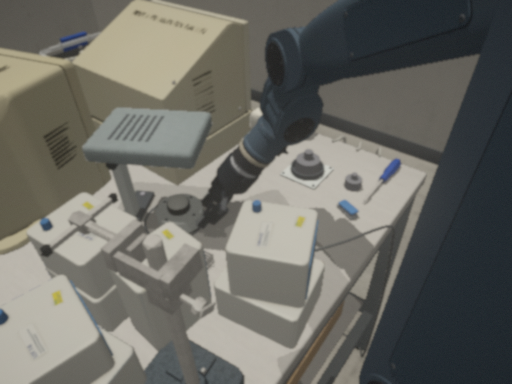

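View pics/v11s.png

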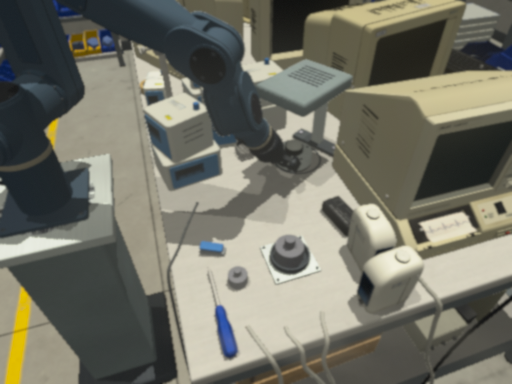

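>>> servo_tool(series=[[[-0.015, -0.001, 0.009], [0, 0, 0], 0.7], [[-0.03, -0.003, 0.019], [0, 0, 0], 0.7], [[-0.045, -0.005, 0.029], [0, 0, 0], 0.7], [[-0.057, -0.006, 0.037], [0, 0, 0], 0.7], [[-0.06, -0.006, 0.039], [0, 0, 0], 0.7]])

```text
time_s: 13.28
position: [529.0, -117.8, 151.1]
orientation: [3.141, 0.632, -2.516]
contact_force: [-2.7, -0.7, -2.2]
width: 0.7
```

```bash
python3 v.py v12 "(646,-34)"; python3 - <<'E'
from g import *
P=np.array([529,-118.5,150.5]); d=np.array([.81,.588,0])
go(P-60*d+[0,0,6],np.radians(36),np.radians(36))
E
```

```text
[ 529.03860309 -117.80622925  151.10811131] [ 3.1405143   0.63150301 -2.51550512] [-0.48  0.02 -0.52  0.72  0.56 -1.02] [-2.7 -0.7 -2.2]
top pts 2943 minEnc ((639.357666015625, -37.06713104248047), 53.9018440246582)
dome [642.4 -34.9  37.6  24.6] 56.937723721729604
wall 4441 [646.3 -32.2] 0.8164589228307088
shift [ 0.228 -0.003 -0.2  ] turn [-0.      0.0006 -0.0003]
```

View pics/v12s.png

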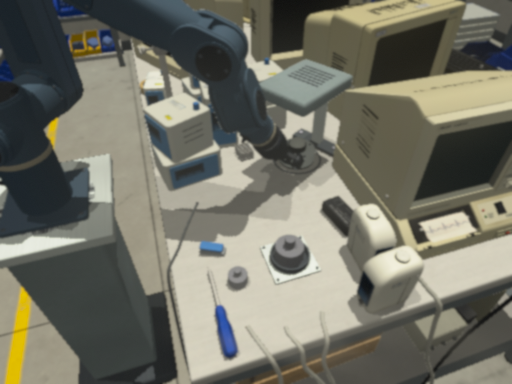

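>>> servo_tool(series=[[[0.03, 0, -0.025], [0, 0, 0], 0.7], [[0.1, -0.001, -0.085], [0, 0, 0], 0.7], [[0.18, -0.002, -0.155], [0, 0, 0], 0.7], [[0.26, -0.003, -0.225], [0, 0, 0], 0.7], [[0.34, -0.003, -0.3], [0, 0, 0], 0.7]])

```text
time_s: 14.0
position: [456.3, -172.2, 160.9]
orientation: [-3.139, 0.635, -2.513]
contact_force: [-0.5, 0.9, 0.3]
width: 0.702
```

```bash
python3 v.py v13 "(646.3,-32.2)"; python3 - <<'E'
from g import *
go((420,-195,270),np.radians(36),np.radians(36))
E
```

```text
[ 456.29015433 -172.1661166   160.93625979] [-3.1389653   0.63451251 -2.51286377] [-0.67 -0.08 -0.59  0.87  0.61 -1.23] [-0.5  0.9  0.3]
top pts 1389 minEnc ((644.669921875, -33.30332946777344), 50.02997970581055)
dome [644.  -34.   38.3  25.3] 56.7647265296801
wall 2730 [646.3 -32.2] 0.4476535368508462
shift [-0.153  0.014 -0.565] turn [-0.0006  0.0009 -0.0003]
```

View pics/v13w.png

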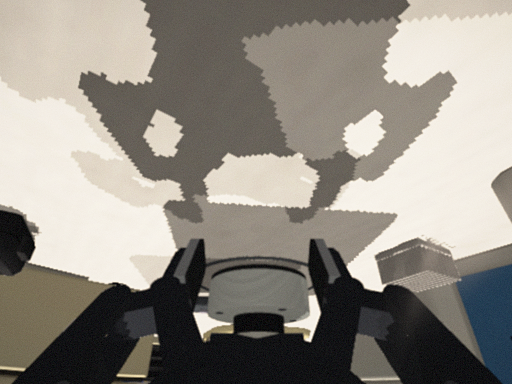

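>>> servo_tool(series=[[[0.08, 0, -0.13], [0, 0, 0], 0.7], [[0.05, 0, -0.25], [0, 0, 0], 0.7], [[0.0, 0, -0.4], [0, 0, 0], 0.7], [[-0.1, 0.01, -0.5], [0, 0, 0], 0.7], [[-0.153, 0.014, -0.565], [0, 0, 0], 0.7]])

```text
time_s: 14.72
position: [420.9, -195.3, 272.6]
orientation: [-3.134, 0.636, -2.512]
contact_force: [1.0, 1.1, -0.9]
width: 0.701
```

```bash
python3 v.py v14 "(646.3,-32.2)"; python3 - <<'E'
from h import *
c=robot.capture("side"); g=c["image"][100:220,200:360]; cv2.imwrite("pics/z14.png",cv2.cvtColor(cv2.resize(g,(800,600),interpolation=cv2.INTER_CUBIC),cv2.COLOR_RGB2BGR))
E
```

```text
[ 420.88384986 -195.34142929  272.63950925] [-3.13407987  0.63583414 -2.51215443] [-0.76 -0.22 -0.48  1.18  0.62 -1.34] [ 1.   1.1 -0.9]
top pts 1403 minEnc ((645.2697143554688, -32.388938903808594), 50.189056396484375)
dome [646.2 -32.3  41.2  26.3] 66.94578926320085
wall 1176 [646.5 -32. ] 0.39876527919515437
```

View pics/v14w.png

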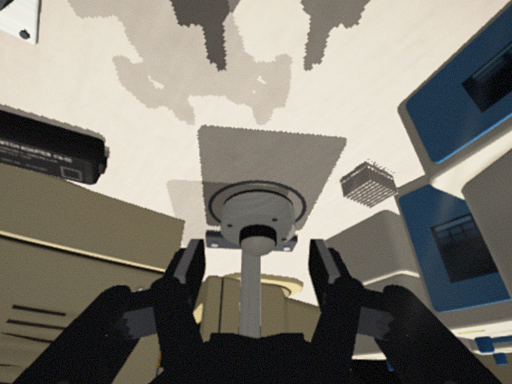

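View pics/z14.png

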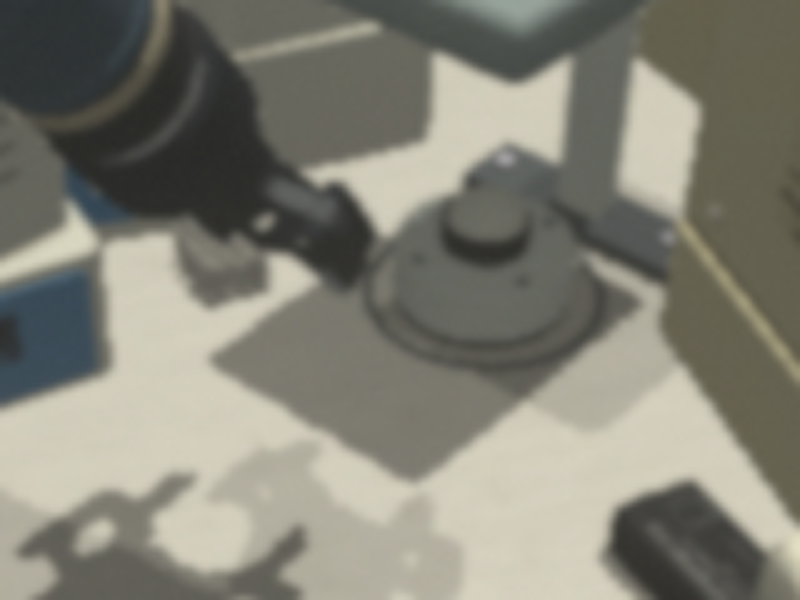

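View pics/v14s.png

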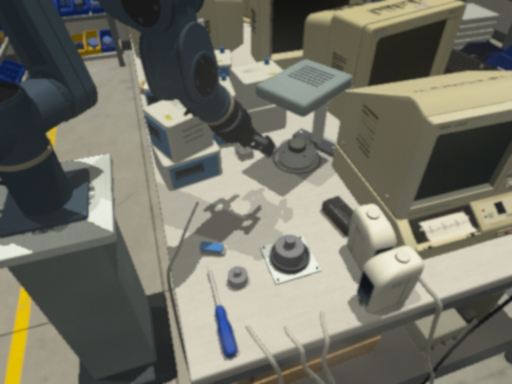

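The wrist view shows the foot at (250,205) with the ring all round it. The side view shows the foot centred in the ring, the cap upright in its dish at about (290,253), and the arm touching nothing. Handing in.

```bash
python3 -c "
from workcell import robot
print(robot.hand_in(), robot.get_state()['contact_force'])"
```

```text
the job is handed in; nothing more can be done
the job is handed in; nothing more can be done
```

The job is handed in after about 15 s of robot time: the cap is in its holder and the sensor stands inside the ring under the lamp.

- **Cap:** I lifted the larger cap by its knob and set it upright in the round dish. Its flat top measured 45 mm high, which means the rim is on the dish floor. Its centre is about 2 mm from the dish's centre.
- **Sensor:** I pushed it along the table with the tilted, half-open fingers on its foot. After backing away, the foot's centre measured (646.5, -32.0) against a ring centre of (647.0, -32.8). The offset of about 1 mm is well inside the 13 mm allowed. The dome top measured 67 mm against 66 mm nominal, so it stands level.
- **Surroundings:** the last pictures show the gripper touching nothing and the lamp and bystanders looking unmoved, though I judged that by eye. Every contact force I read stayed under 10 N.

Two measurements disagreed with the rest. While the fingers were still close, the sphere fitted to the dome gave centres up to about 10 mm off, because much of the dome was hidden. The enclosing circle round the foot's top was similarly off, because it took in the fingertips. I went by the foot wall instead, and all three agreed to about 1 mm once the arm was clear.

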